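# Move the battery pack from the charger to the work lamp

## Robot

A 6-joint arm with a two-finger parallel gripper is mounted at the origin on the work surface. World frame = base frame: x ahead of the robot, y to its left, z up, the work surface at z = 0. Lengths are in m, angles in degrees, forces in N, time in s.
With the tool pointing down it reaches from about 0.25 to 0.725 m from the base axis. Payload 9.7 kg.
Tool frame: the origin (TCP) lies at the very end of the fingers, on their centre line; the grasp point (between the pads) lies 19 mm behind it; z points along the fingers, y is the line along which they close (so a half turn about z gives the same grasp; the last joint's range is limited). The gripper opens to 85 mm and grips with 20 to 120 N. Pads are 22 mm wide; open, the fingers measure 114 mm over their backs; the gripper's body (76 mm by 85 mm) begins 54 mm behind the grasp point. The pads swing forward as they close: fully open they stand 13 mm farther back than shut.
Start: joints at [75.229, 4.979, 10.078, 95.1, 0, 90], TCP at [0.14, 0.532, 0.231] pointing down, gripper open.
Joint ranges: [-179.16, 179.16], [-48.56, 103.87], [-65.8, 70.77], [-126.05, 130.52], [-82.76, 87.17], [-180, 180]. Speed limits (degrees/s): [127.2, 127.2, 147.25, 180, 180, 180].

## Interface

Orientations are given as [roll, pitch, yaw] about the fixed x, y, z axes, in that order (R = Rz(yaw) Ry(pitch) Rx(roll)).
In Python, from workcell import bot gives the robot as it stands.
- The arm moves only by the tool arm_command, never from a script. Its argument "series" is a list of rows, each a list of 4 numbers: the shift along the tool's x, y, z in m, then the turn about the tool's z in rad. A call has exactly 5 rows; each row is the pose to reach, as a shift and turn from the pose commanded when the call began, along the tool's axes at that moment; what a row does not reach only later rows make up. A row lasts 1/10 s, in which the tool goes at most 50 mm and 8.59 degrees, less where a joint would pass 70% of its speed; a pose out of reach is approached as far as the arm can. A call with a gripper value outside its range is refused whole. "hand" is the finger opening in m, from 0 to 0.0854, set as the call begins (left out, the last holds). The fingers move at their own pace and stop on an object; "grip_force" is the grip in N (left out, the last holds). Time passes only in rows, so rows that repeat a pose let the fingers close, or fill a call up. It gives the time, the measured TCP pose, the force, the opening and the grip force at its end, in the units of the state.
- bot.get_obs(): the state, without advancing time (a new reading comes with each control period).
- bot.camera(name): name is "scene" or "top" or "wrist"; returns a dict with "color" (480x640x3 uint8, blue, green, red), "camera_matrix" (3x3 intrinsics, pixels), "xyz" and "orientation" of the camera in the world; the wrist camera has in their place "T_tool_cam" (4x4, takes a point from camera to tool coordinates, whose origin is the TCP and whose axes are the flange's). Camera axes: x right, y up, looking along -z (the intrinsics and any distortion apply to the point x, -y, -z); pixel columns grow to the right and rows downward; lengths in m; the calibration is good to about 2 mm. A picture is of the moment at which its call begins: read the wrist's pose just before it. There is no depth.
- bot.job_done(): hands the job in; it is judged then, once.
Trained networks look in the newest picture that a camera, given by its name, has taken for a name from the list of things; names that differ only in an ending like _2 or _b are one class to them, and where a whole thing is asked for, a point or a joint stands for the part that bears it (a point fixed in the world has none). Each returns a list of dicts, best first, with "confidence" (0 to 1); they miss things now and then, are a little off and sometimes report something else, mostly with a low value. They report only what shows in the picture. A call takes as long as a camera call.
- bot.find_in(camera, target): "location" ([column, row] in pixels, amid what is visible of it).
- bot.mark_of(camera, target): "location" ([column, row] in pixels: a listed point, or the origin of a listed thing).
The state is a dict: "time": time; "q": joint angles; "qd": joint speeds; "joint_efforts": joint torques, N m; "ee_pos": TCP position; "tcp_rot": TCP orientation; "wrist_force": force on the tool from outside, world axes, zero at the start; "torque": the same for the moment, N m; "opening": finger opening in m; "grasp_force": force on a finger pad.
Only numpy, scipy, OpenCV 4.12 (cv2) and the standard library are available. Lean on these libraries where they do the work, as an engineer would, in place of code of your own. Each camera call takes 0.05 s, during which the arm holds its last target. There are 200 camera calls.

## Task

The battery pack in the charger is charged: push it down once to release its catch so that it pops up by itself, lift it out, and put it upright into the empty bay at the back of the work lamp. There, push it gently down to the stop so that the catch holds it fully home, and let go. Be gentle with both bays and leave the other things on the bench where they are.

Things in the scene. Friction and masses are not known exactly. Their poses are not given: they have to be found in the camera images.
- pack: black ribbed battery pack, upright block, 64 (its x) x 44 (its y) x 72 mm tall, 0.32 to 0.48 kg; origin at the centre of its underside, z up. It starts held down in the charger's bay, its top about level with the rim, too low to grip. Once up, grip it across y, fingertips above the rim. A half turn about z makes no difference to the bays.
- pack_top (a point): centre of the pack's top face, 72 mm above its origin; the place to push. Pushing down takes 4 to 10 N of finger force up to the stop, where the force rises sharply (a hard rubber buffer, about 8 N per mm); the pack must never press on a bay with more than 30 N.
- charger: the charger, black, fixed: bay (see charger_mouth) on a wide low foot, with a console 100 mm wide and 55 mm high beyond it on its +x side. Origin on the bench below the bay's centre, z up. Catch: push the held pack down to the stop and let go, and a spring lifts it until it stands loose, 22 to 31 mm above the rim.
- charger_mouth (a point): centre of the charger bay's mouth, at rim height, 100 mm above the bench, axes as the charger's. The bay is an upright slot, 67 (x) x 47 (y) mm inside, walls 6 mm, with a 45 degree bevel 4 mm wide round the mouth. The catch lets go only when the pack is pushed 9 mm or more below where it was held; the firm stop is at about 10.5 mm.
- lamp: the work lamp, fixed: a grey empty bay like the charger's, and a black flood light head 170 mm wide and 98 mm high, 60 to 87 mm beyond the bay's centre on its +x side; low tubular foot. Origin on the bench below the bay's centre, z up. A pack set in stands loose on a sprung plate, 22 to 31 mm above the rim, until it is pushed home.
- lamp_mouth (a point): centre of the lamp bay's mouth, at rim height, 100 mm above the bench, axes as the lamp's; slot and bevel as the charger's. Push the pack to the stop and let go: it comes back about 10 mm and the catch holds it, its top within 5 mm of the rim (above or below, unknown beforehand). A push that ends short of the stop may not catch; pushing to the stop again releases it.
- screw_jar: lidded glass jar, 60 mm across, 75 mm tall; origin under its centre
- tape_measure: black and steel tape measure, 60 x 36 x 54 mm; origin under its centre
- slim_pack: another, slim battery pack lying flat, 85 x 36 x 30 mm; fits neither bay, a bystander
- screwdriver: screwdriver lying on the bench
- hammer: hammer lying on the bench
- offcut: flat wooden board offcut, 160 x 60 x 20 mm
- mug: white mug, 80 mm across, 90 mm tall

How it is judged (in metres and radians):
On the way, in this order (a step that is already met when the one before it is completed fails the run):
1. the pack has popped up in the charger's bay, standing there untouched (horizontal distance between pack and charger_mouth below 0.005 m and angle between the z axis of pack and the z axis of charger, either way round below 0.08 rad and angle between the x axis of pack and the x axis of charger, either way round below 0.12 rad and angle between pack's own z axis and vertical below 0.1 rad and z of pack in the frame of charger_mouth between -0.052 and -0.036 m and contact force between each of the arm, the fingers and pack below 0.1 N), for 0.2 s.
2. the pack is down in the lamp's bay, its top about level with the rim (horizontal distance between pack and lamp_mouth below 0.005 m and angle between the z axis of pack and the z axis of lamp, either way round below 0.08 rad and angle between the x axis of pack and the x axis of lamp, either way round below 0.12 rad and angle between pack's own z axis and vertical below 0.1 rad and z of pack in the frame of lamp_mouth below -0.0645 m), for 0.1 s.
At the end, for the whole second after the job is handed in: the pack stands in the lamp's bay (within 5 mm of its middle, upright within 5 degrees, lengthwise within 7 degrees), held down by the catch with its top no more than 7.5 mm above the rim, at rest and let go (all of step 2 and linear speed of pack below 0.01 m/s); the robot touches nothing.
It fails at once if the pack presses on the charger's bay with more than 30 N (contact force between pack and charger above 30 N).
It fails at once if the pack presses on the lamp's bay with more than 30 N (contact force between pack and lamp above 30 N).
It fails at once if another thing on the bench is moved by more than 30 mm (distance of any of screw_jar, tape_measure, slim_pack, screwdriver, hammer, offcut, mug from where it was at the start of the episode above 0.03 m).
It also fails if it takes over 61 s, if anything falls off the work surface, if the arm or the gripper's body presses on something with over 40 N, if the wrist force passes 120 N, or if a joint passes its speed limit or range.

## Working session

There is one attempt and no reset: what is moved stays moved. The work goes in short steps, Python scripts to look and compute and a tool call to move; the robot and the scene stay as the last step left them, time stands still between calls to the robot, and variables do not carry over. Pictures are saved under pics/ and viewed, at most 10 in all, crops included, and the job is handed in when it is done.

Besides the shell and the picture viewer there is one more tool, called after "Emit:" in YAML: its name, and indented under it one key for each argument. arm_command: Moves the arm, as the interface text tells. Its arguments: {"type":"object","properties":{"series":{"type":"array"},"hand":{"type":"number"},"grip_force":{"type":"number"}},"required":["series"]}

```bash
mkdir -p pics; cat > h.py <<'E'
import numpy as np, cv2
from scipy.spatial.transform import Rotation as R
from workcell import bot
def rot(o):
    o=np.array(o,float)
    if o.shape==(3,3): return o
    return R.from_euler('xyz',o,degrees=True).as_matrix()
def cam(name):
    ob=bot.get_obs(); c=bot.camera(name)
    if name=='wrist':
        T=np.eye(4);T[:3,:3]=rot(ob['tcp_rot']);T[:3,3]=ob['ee_pos'];T=T@np.array(c['T_tool_cam'])
    else:
        T=np.eye(4);T[:3,:3]=rot(c['orientation']);T[:3,3]=c['xyz']
    return c,T
def ray(c,T,px,z):
    K=np.array(c['camera_matrix']);x,y,_=np.linalg.solve(K,[px[0],px[1],1])
    d=T[:3,:3]@np.array([x,-y,-1]);o=T[:3,3]
    return o+d*(z-o[2])/d[2]
def proj(c,T,p):
    v=T[:3,:3].T@(np.array(p)-T[:3,3]);w=np.array(c['camera_matrix'])@[v[0],-v[1],-v[2]];return w[:2]/w[2]
E
python3 - <<'E'
from h import *
o=bot.get_obs();print({k:np.round(v,3).tolist() for k,v in o.items()})
for n in ['top','scene']:
    c,T=cam(n);cv2.imwrite(f'pics/{n}0.png',c['color']);print(n,[k for k in c],np.round(T,3).tolist(),np.array(c['camera_matrix']).tolist())
    for t,z in [('pack_top',.1),('charger_mouth',.1),('lamp_mouth',.1),('charger',0),('lamp',0),('mug',0),('screw_jar',0),('tape_measure',0),('hammer',0),('offcut',0)]:
        for m in bot.mark_of(n,t)[:2]: print(t,np.round(m['location'],1),round(m['confidence'],2),np.round(ray(c,T,m['location'],z),4))
E
```

```text
{'time': 0.0, 'q': [75.229, 5.008, 10.033, 95.1, -0.0, 90.001], 'qd': [-0.018, -0.021, 0.064, 0.004, -0.049, 0.119], 'joint_efforts': [-0.001, -52.039, 46.481, 0.016, -0.0, -0.0], 'ee_pos': [0.14, 0.532, 0.231], 'tcp_rot': [-179.925, 0.0, 165.229], 'wrist_force': [0.295, 0.11, -0.774], 'torque': [-0.005, -0.019, 0.01], 'grasp_force': 0.0, 'opening': 0.085}
top ['color', 'camera_matrix', 'xyz', 'orientation'] [[0.009, 0.983, -0.181, 0.355], [-1.0, 0.007, -0.011, -0.009], [-0.01, 0.181, 0.983, 1.259], [0.0, 0.0, 0.0, 1.0]] [[435.22991140641216, 0.0, 319.03432254434586], [0.0, 435.22991140641216, 242.5412931782058], [0.0, 0.0, 1.0]]
pack_top [245.5 234.7] 0.61 [0.588  0.2043 0.1   ]
charger_mouth [248.2 233. ] 0.92 [0.5927 0.1971 0.1   ]
lamp_mouth [377.5 253.8] 0.76 [ 0.5381 -0.1537  0.1   ]
charger [251.4 239.8] 0.85 [0.5929 0.2047 0.    ]
lamp [380.7 261.7] 0.98 [ 0.5307 -0.1751  0.    ]
lamp [250.5 239.6] 0.7 [0.5934 0.2074 0.    ]
mug [170.9 299.3] 0.68 [0.4166 0.4305 0.    ]
screw_jar [325.7 231.7] 0.8 [ 0.6189 -0.0143  0.    ]
tape_measure [318.8 280.9] 0.55 [0.4732 0.0047 0.    
[... 361 characters left out ...]
], [0.0, 0.0, 1.0]]
pack_top [406.4 266.5] 0.55 [0.598  0.2034 0.1   ]
pack_top [400.2 302.4] 0.35 [0.7123 0.2099 0.1   ]
charger_mouth [407.9 265.4] 0.61 [0.5933 0.2058 0.1   ]
lamp_mouth [255.4 225. ] 0.85 [ 0.5388 -0.1697  0.1   ]
charger [401.8 299.2] 0.67 [0.5861 0.2008 0.    ]
lamp [259.5 256.3] 0.61 [ 0.5298 -0.1732  0.    ]
mug [510.8 270.2] 0.86 [0.4035 0.4326 0.    ]
screw_jar [307.6 288.4] 0.76 [ 0.6135 -0.0121  0.    ]
screw_jar [404.2 296.9] 0.66 [0.5768 0.2046 0.    ]
tape_measure [332.7 258.9] 0.67 [0.4854 0.0095 0.    ]
tape_measure [309.6 285.7] 0.67 [ 0.6029 -0.0109  0.    ]
hammer [507.1 320.7] 0.66 [0.588  0.4199 0.    ]
offcut [153.4 257.3] 0.67 [ 0.6148 -0.4341  0.    ]
```

View pics/top0.png

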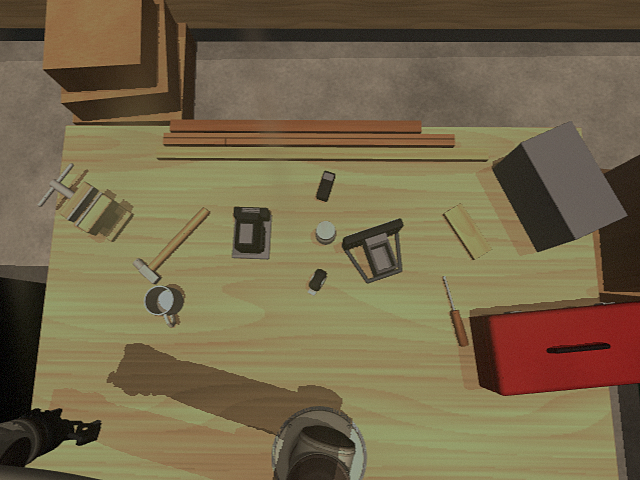

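View pics/scene0.png

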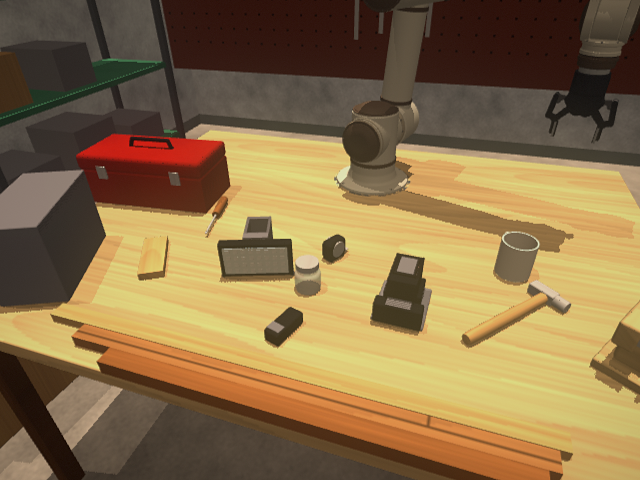

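The top view shows the charger at (250,235), with its console towards +x and almost no yaw. The lamp bay is at (382,255), with its head up and to the left, so it is yawed about +20°. The networks agree with both. I'll move above the charger with the fingers shut.

Emit:
arm_command:
  series:
    - [-0.042,-0.0165,-0.005,0]
    - [-0.084,-0.033,-0.01,0]
    - [-0.126,-0.0495,-0.015,0]
    - [-0.168,-0.066,-0.02,0]
    - [-0.21,-0.082,-0.025,0]
  hand: 0

```text
time: 1.6
ee_pos: [0.3235, 0.3977, 0.2567]
tcp_rot: [180.0, 0.0, 165.2]
wrist_force: [-0.3, 0.4, 0.6]
opening: 0.0124
grasp_force: 0.0
```

Emit:
arm_command:
  series:
    - [-0.042,-0.0165,-0.005,0]
    - [-0.084,-0.033,-0.01,0]
    - [-0.126,-0.0495,-0.015,0]
    - [-0.168,-0.066,-0.02,0]
    - [-0.21,-0.082,-0.025,0]

```text
time: 2.1
ee_pos: [0.5058, 0.2647, 0.2817]
tcp_rot: [180.0, 0.0, 165.2]
wrist_force: [0.9, 1.5, -0.4]
opening: -0.0
grasp_force: 0.0
```

Emit:
arm_command:
  series:
    - [-0.03,-0.01,0,-0.1]
    - [-0.05,-0.02,0,-0.2]
    - [-0.06,-0.03,0,-0.25]
    - [-0.06,-0.03,0,-0.25]
    - [-0.06,-0.03,0,-0.25]

```text
time: 2.6
ee_pos: [0.5548, 0.2219, 0.2812]
tcp_rot: [180.0, -0.0, 179.4]
wrist_force: [-0.9, 0.2, 0.3]
opening: -0.0001
grasp_force: 0.0
```

```bash
python3 - <<'E'
from h import *
o=bot.get_obs();print(o['time'],o['ee_pos'],o['tcp_rot'],o['q'])
c,T=cam('wrist');cv2.imwrite('pics/w1.png',c['color']);print(np.round(c['T_tool_cam'],3).tolist(),c['camera_matrix'])
for t,z in [('pack_top',.1),('charger_mouth',.1),('charger',0),('lamp_mouth',.1)]:
    for m in bot.mark_of('wrist',t)[:2]: print(t,np.round(m['location'],1),round(m['confidence'],2),np.round(ray(c,T,m['location'],z),4))
E
```

```text
2.6 [0.55479533 0.22193456 0.28124599] [ 1.79990868e+02 -1.20266734e-02  1.79436042e+02] [2.17966617e+01 1.33869431e+01 2.52362925e+01 1.01856997e+02
 1.30210298e-02 2.23606196e+01]
[[0.001, 0.957, 0.289, 0.073], [1.0, -0.0, -0.0, -0.001], [-0.0, 0.289, -0.957, -0.143], [0.0, 0.0, 0.0, 1.0]] [[419.82172735   0.         319.23687299]
 [  0.         419.82172735 244.40920932]
 [  0.           0.           1.        ]]
charger [301.2 233.2] 0.68 [0.5973 0.202  0.    ]
```

View pics/w1.png

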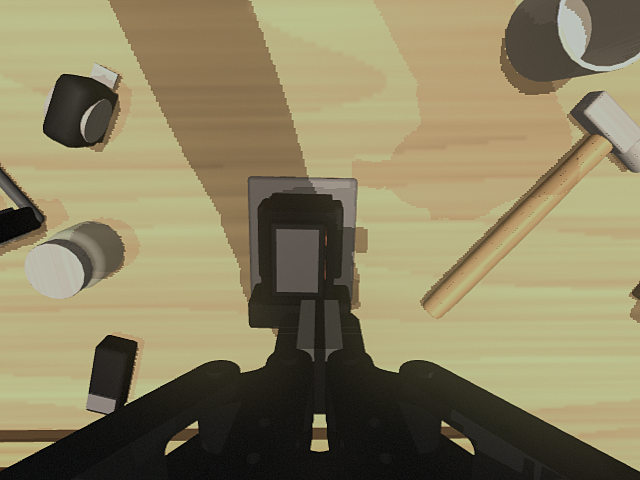

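The wrist view shows the charger bay with the pack's grey top spanning (275–322, 228–293), almost square with the image. I'll fit it.

```bash
cat >> h.py <<'E'
def fit(c,T,seed,z,tol=12):
    g=cv2.GaussianBlur(c['color'],(3,3),0);m=np.zeros((482,642),np.uint8)
    cv2.floodFill(g,m,tuple(int(v) for v in seed),0,(tol,)*3,(tol,)*3,4|(255<<8)|cv2.FLOODFILL_MASK_ONLY|cv2.FLOODFILL_FIXED_RANGE)
    m=m[1:-1,1:-1];k=np.ones((3,3));m=cv2.morphologyEx(cv2.morphologyEx(m,cv2.MORPH_CLOSE,np.ones((5,5))),cv2.MORPH_OPEN,k)
    cn=max(cv2.findContours(m,0,2)[0],key=cv2.contourArea)[:,0]
    w=np.array([ray(c,T,p,z)[:2] for p in cn],np.float32)
    (x,y),(a,b),t=cv2.minAreaRect(w*1000)
    return np.round([x,y],1),np.round([a,b],1),round(t,1),cv2.boundingRect(cn)
E
python3 - <<'E'
from h import *
c,T=cam('wrist')
for tol in (8,14,20):print(fit(c,T,(298,262),.1,tol))
for px in [(249,178),(357,178),(250,325),(261,205),(338,205),(263,285),(340,285)]: print(px,np.round(ray(c,T,px,0 if px[1] in(178,325) else .1),4))
print(c['color'][262,255:350:3].mean(1).round())
E
python3 -c "
import cv2;i=cv2.imread('pics/w1.png')[165:345,230:380];cv2.imwrite('pics/w1c.png',cv2.convertScaleAbs(cv2.resize(i,None,fx=3.3,fy=3.3,interpolation=2),alpha=2))"
```

```text
(array([593.4, 202.6]), array([32.8, 53.1]), 87.9, (276, 230, 42, 62))
(array([593.6, 202.8]), array([33.3, 53.7]), 87.9, (276, 229, 42, 63))
(array([593.5, 202.8]), array([33.4, 53.8]), 88.0, (276, 229, 42, 63))
(249, 178) [0.5391 0.1511 0.    ]
(357, 178) [0.5399 0.26   0.    ]
(250, 325) [0.7035 0.1431 0.    ]
(261, 205) [0.5468 0.176  0.1   ]
(338, 205) [0.5472 0.2365 0.1   ]
(263, 285) [0.6144 0.1745 0.1   ]
(340, 285) [0.6148 0.2386 0.1   ]
[92. 29. 36. 34. 37. 33. 38. 95. 87. 85. 86. 87. 87. 84. 88. 87. 86. 87.
 87. 85. 87. 29. 36. 52. 32. 36. 35. 34. 35. 76. 72. 71.]
```

View pics/w1c.png

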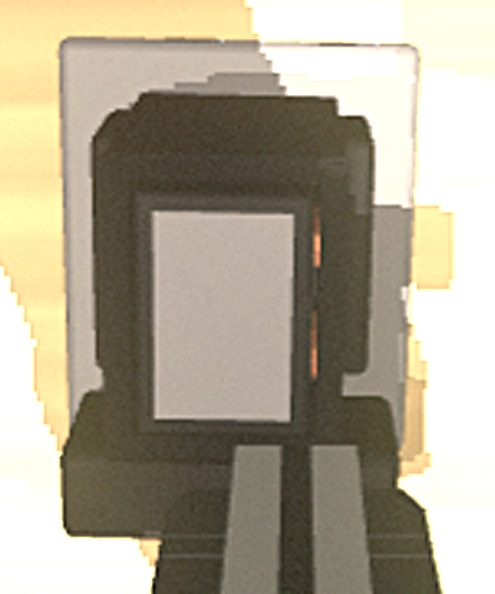

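Emit:
arm_command:
  series:
    - [-0.02,-0.01,0.03,0]
    - [-0.039,-0.019,0.07,0]
    - [-0.039,-0.019,0.11,0]
    - [-0.039,-0.019,0.151,0]
    - [-0.039,-0.019,0.151,0]

```text
time: 3.4
ee_pos: [0.5907, 0.2018, 0.1239]
tcp_rot: [-179.8, -0.5, 179.6]
wrist_force: [0.4, 0.7, 0.3]
opening: -0.0002
grasp_force: 0.0
```

Emit:
arm_command:
  series:
    - [0,0,0.005,0]
    - [0,0,0.01,0]
    - [0,0,0.015,0]
    - [0,0,0.019,0]
    - [0,0,0.019,0]

```text
time: 3.9
ee_pos: [0.5938, 0.2026, 0.1114]
tcp_rot: [180.0, 0.0, 179.6]
wrist_force: [-0.1, -0.2, 0.8]
opening: 0.0001
grasp_force: 0.0
```

Emit:
arm_command:
  series:
    - [0,0,0.001,0]
    - [0,0,0.002,0]
    - [0,0,0.003,0]
    - [0,0,0.003,0]
    - [0,0,0.003,0]

```text
time: 4.4
ee_pos: [0.5938, 0.2026, 0.1083]
tcp_rot: [180.0, 0.0, 179.6]
wrist_force: [0.5, 0.0, -0.1]
opening: -0.0002
grasp_force: 0.0
```

Emit:
arm_command:
  series:
    - [0,0,0.001,0]
    - [0,0,0.002,0]
    - [0,0,0.003,0]
    - [0,0,0.003,0]
    - [0,0,0.003,0]

```text
time: 4.9
ee_pos: [0.5937, 0.2025, 0.1053]
tcp_rot: [-180.0, -0.0, 179.6]
wrist_force: [0.3, -0.3, -0.0]
opening: -0.0005
grasp_force: 0.0
```

Emit:
arm_command:
  series:
    - [0,0,0.001,0]
    - [0,0,0.002,0]
    - [0,0,0.003,0]
    - [0,0,0.003,0]
    - [0,0,0.003,0]

```text
time: 5.4
ee_pos: [0.5937, 0.2025, 0.1022]
tcp_rot: [-180.0, -0.0, 179.6]
wrist_force: [-0.1, -0.2, 0.3]
opening: 0.0004
grasp_force: 0.0
```

Emit:
arm_command:
  series:
    - [0,0,0.001,0]
    - [0,0,0.002,0]
    - [0,0,0.003,0]
    - [0,0,0.003,0]
    - [0,0,0.003,0]

```text
time: 5.9
ee_pos: [0.5939, 0.2026, 0.0997]
tcp_rot: [180.0, 0.0, 179.6]
wrist_force: [-1.3, 1.3, 4.6]
opening: 0.0
grasp_force: 2.2
```

Emit:
arm_command:
  series:
    - [0,0,0.001,0]
    - [0,0,0.002,0]
    - [0,0,0.003,0]
    - [0,0,0.003,0]
    - [0,0,0.003,0]

```text
time: 6.4
ee_pos: [0.5939, 0.2026, 0.097]
tcp_rot: [180.0, 0.1, 179.6]
wrist_force: [-1.3, -0.9, 6.9]
opening: -0.0003
grasp_force: 3.5
```

Emit:
arm_command:
  series:
    - [0,0,0.001,0]
    - [0,0,0.002,0]
    - [0,0,0.003,0]
    - [0,0,0.004,0]
    - [0,0,0.004,0]

```text
time: 6.9
ee_pos: [0.5939, 0.2026, 0.0931]
tcp_rot: [180.0, 0.1, 179.6]
wrist_force: [-1.6, -0.7, 8.2]
opening: -0.0003
grasp_force: 3.8
```

Emit:
arm_command:
  series:
    - [0,0,0.0005,0]
    - [0,0,0.001,0]
    - [0,0,0.0015,0]
    - [0,0,0.0015,0]
    - [0,0,0.0015,0]

```text
time: 7.4
ee_pos: [0.5939, 0.2026, 0.0916]
tcp_rot: [180.0, 0.1, 179.6]
wrist_force: [-1.7, -0.4, 7.1]
opening: 0.0
grasp_force: 3.8
```

Emit:
arm_command:
  series:
    - [0,0,0.0005,0]
    - [0,0,0.001,0]
    - [0,0,0.001,0]
    - [0,0,0.001,0]
    - [0,0,0.001,0]

```text
time: 7.9
ee_pos: [0.594, 0.2026, 0.0907]
tcp_rot: [180.0, 0.1, 179.6]
wrist_force: [-1.2, -0.1, 7.9]
opening: -0.0
grasp_force: 3.8
```

Emit:
arm_command:
  series:
    - [0,0,0.0005,0]
    - [0,0,0.0007,0]
    - [0,0,0.0007,0]
    - [0,0,0.0007,0]
    - [0,0,0.0007,0]

```text
time: 8.4
ee_pos: [0.594, 0.2026, 0.0902]
tcp_rot: [180.0, 0.1, 179.6]
wrist_force: [-2.9, -0.7, 8.4]
opening: 0.0001
grasp_force: 4.4
```

Emit:
arm_command:
  series:
    - [0,0,0.0005,0]
    - [0,0,0.0007,0]
    - [0,0,0.0007,0]
    - [0,0,0.0007,0]
    - [0,0,0.0007,0]

```text
time: 8.9
ee_pos: [0.594, 0.2027, 0.0896]
tcp_rot: [180.0, 0.1, 179.6]
wrist_force: [-2.7, -0.8, 10.2]
opening: 0.0
grasp_force: 5.0
```

Emit:
arm_command:
  series:
    - [0,0,0.0005,0]
    - [0,0,0.0005,0]
    - [0,0,0.0005,0]
    - [0,0,0.0005,0]
    - [0,0,0.0005,0]

```text
time: 9.4
ee_pos: [0.5941, 0.2027, 0.0895]
tcp_rot: [180.0, 0.1, 179.6]
wrist_force: [-3.7, -0.8, 11.7]
opening: 0.0001
grasp_force: 6.0
```

Emit:
arm_command:
  series:
    - [0,0,0.0004,0]
    - [0,0,0.0004,0]
    - [0,0,-0.03,0]
    - [0,0,-0.075,0]
    - [0,0,-0.12,0]

```text
time: 9.9
ee_pos: [0.5932, 0.2023, 0.2084]
tcp_rot: [-180.0, -0.1, 179.6]
wrist_force: [1.1, -0.8, 0.5]
opening: 0.0003
grasp_force: 0.0
```

Emit:
arm_command:
  series:
    - [0.02,0.0,-0.04,0]
    - [0.04,0.0,-0.06,0]
    - [0.04,0.0,-0.06,0]
    - [0.04,0.0,-0.06,0]
    - [0.04,0.0,-0.06,0]
  hand: 0.0854

```text
time: 10.4
ee_pos: [0.5539, 0.2028, 0.266]
tcp_rot: [-179.9, -0.1, 179.6]
wrist_force: [-0.1, 0.3, 0.2]
opening: 0.0723
grasp_force: 0.0
```

```bash
python3 - <<'E'
from h import *
o=bot.get_obs();print(o['time'],o['ee_pos'],o['tcp_rot'])
c,T=cam('wrist');cv2.imwrite('pics/w2.png',c['color'])
s=proj(c,T,[.5935,.2025,.126]);print(s)
for tol in (10,18):print(fit(c,T,s,.126,tol))
for t in ['pack_top','charger_mouth']:
    for m in bot.mark_of('wrist',t)[:2]: print(t,np.round(m['location'],1),round(m['confidence'],2),np.round(ray(c,T,m['location'],.1),4))
E
python3 -c "
import cv2;i=cv2.imread('pics/w2.png');cv2.imwrite('pics/w2b.png',cv2.convertScaleAbs(i,alpha=1.8))"
```

```text
10.4 [0.55391723 0.20275951 0.26599864] [-1.79949735e+02 -1.23456706e-01  1.79550771e+02]
[320.48876239 280.82020089]
(array([593.4, 202.9]), array([33.4, 53.5]), 88.7, (298, 245, 48, 70))
(array([593.5, 203. ]), array([33.6, 54. ]), 88.7, (298, 245, 48, 71))
pack_top [322.7 281.3] 0.62 [0.6042 0.2042 0.1   ]
```

View pics/w2b.png

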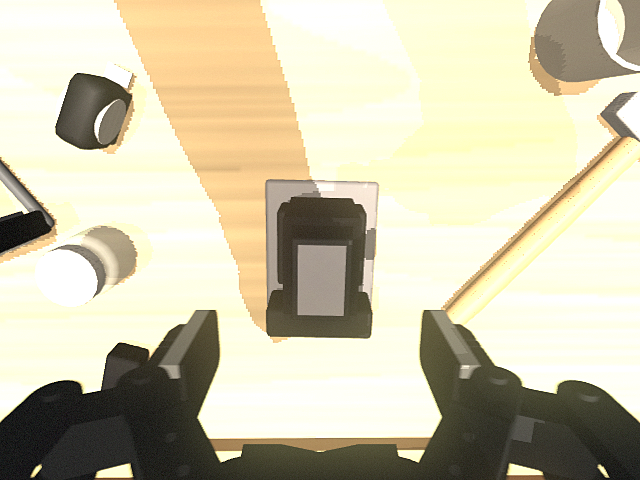

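The pack has popped up: the label size matches z≈0.126 and its centre is at (0.5935, 0.203). Next is the grip.

Emit:
arm_command:
  series:
    - [-0.03,0.0003,0.03,0.008]
    - [-0.04,0.0005,0.07,0.015]
    - [-0.04,0.0005,0.11,0.015]
    - [-0.04,0.0005,0.135,0.015]
    - [-0.04,0.0005,0.145,0.015]

```text
time: 11.05
ee_pos: [0.5924, 0.2024, 0.1187]
tcp_rot: [-179.9, -0.3, 178.7]
wrist_force: [0.0, -0.3, 0.5]
opening: 0.0852
grasp_force: 0.0
```

Emit:
arm_command:
  series:
    - [0,0,0.01,0]
    - [0,0,0.02,0]
    - [0,0,0.02,0]
    - [0,0,0.02,0]
    - [0,0,0.02,0]

```text
time: 11.55
ee_pos: [0.5942, 0.2032, 0.104]
tcp_rot: [180.0, 0.1, 178.7]
wrist_force: [-0.3, 0.1, -0.3]
opening: 0.0858
grasp_force: 0.0
```

Emit:
arm_command:
  series:
    - [0,0,0,0]
    - [0,0,0,0]
    - [0,0,0,0]
    - [0,0,0,0]
    - [0,0,0,0]
  hand: 0.03
  grip_force: 45

```text
time: 12.05
ee_pos: [0.5939, 0.2032, 0.1034]
tcp_rot: [180.0, 0.0, 178.7]
wrist_force: [-0.9, 1.2, 4.3]
opening: 0.0425
grasp_force: 53.4
```

Emit:
arm_command:
  series:
    - [0,0,0,0]
    - [0,0,0,0]
    - [0,0,0,0]
    - [0,0,-0.004,0]
    - [0,0,-0.008,0]

```text
time: 12.55
ee_pos: [0.5932, 0.2027, 0.1099]
tcp_rot: [-179.9, -0.1, 178.7]
wrist_force: [-0.6, -0.3, -4.2]
opening: 0.0429
grasp_force: 52.4
```

Emit:
arm_command:
  series:
    - [0,0,-0.01,0]
    - [0,0,-0.02,0]
    - [0,0,-0.03,0]
    - [0,0,-0.04,0]
    - [0,0,-0.05,0]

```text
time: 13.05
ee_pos: [0.5939, 0.2031, 0.162]
tcp_rot: [180.0, 0.0, 178.7]
wrist_force: [0.7, 0.5, -4.5]
opening: 0.043
grasp_force: 52.4
```

Emit:
arm_command:
  series:
    - [0,0,-0.04,0]
    - [0,-0.02,-0.08,0]
    - [-0.01,-0.06,-0.1,0]
    - [-0.015,-0.105,-0.108,0]
    - [-0.02,-0.15,-0.108,0]

```text
time: 13.55
ee_pos: [0.6108, 0.0514, 0.2714]
tcp_rot: [180.0, 0.2, 178.7]
wrist_force: [1.2, 1.0, -5.0]
opening: 0.0429
grasp_force: 52.6
```

Emit:
arm_command:
  series:
    - [0,-0.045,0,-0.1]
    - [0,-0.09,0,-0.2]
    - [-0.002,-0.135,0,-0.3]
    - [-0.004,-0.17,0,-0.39]
    - [-0.004,-0.19,0,-0.39]

```text
time: 14.05
ee_pos: [0.6097, -0.1404, 0.2693]
tcp_rot: [-180.0, -0.0, -158.9]
wrist_force: [0.5, 0.0, -3.6]
opening: 0.0431
grasp_force: 52.6
```

Emit:
arm_command:
  series:
    - [0,0,0,0]
    - [0,0,0,0]
    - [0,0,0,0]
    - [0,0,0,0]
    - [0,0,0,0]

```text
time: 14.55
ee_pos: [0.6101, -0.1365, 0.2691]
tcp_rot: [-180.0, 0.0, -158.9]
wrist_force: [0.2, 0.5, -3.5]
opening: 0.0431
grasp_force: 52.6
```

```bash
python3 - <<'E'
from h import *
o=bot.get_obs();print(o['time'],o['ee_pos'],o['tcp_rot'],o['wrist_force'],o['opening'])
c,T=cam('wrist');cv2.imwrite('pics/w3.png',cv2.convertScaleAbs(c['color'],alpha=1.5))
print(proj(c,T,[.535,-.168,.1]))
for t,z in [('lamp_mouth',.1),('lamp',0),('pack_top',.276)]:
    for m in bot.mark_of('wrist',t)[:2]: print(t,np.round(m['location'],1),round(m['confidence'],2),np.round(ray(c,T,m['location'],z),4))
E
```

```text
14.55 [ 0.61007345 -0.13652337  0.2690617 ] [-1.79998374e+02  8.77915653e-03 -1.58895115e+02] [ 0.23217272  0.54739001 -3.53089421] 0.043134957559138556
[317.28020824 105.91929458]
lamp_mouth [315.4 101.5] 0.83 [ 0.5327 -0.1703  0.1   ]
lamp [316.8 109.5] 0.68 [ 0.5359 -0.1686  0.    ]
pack_top [320.5 352.4] 0.78 [ 0.6188 -0.1336  0.276 ]
```

View pics/w3.png

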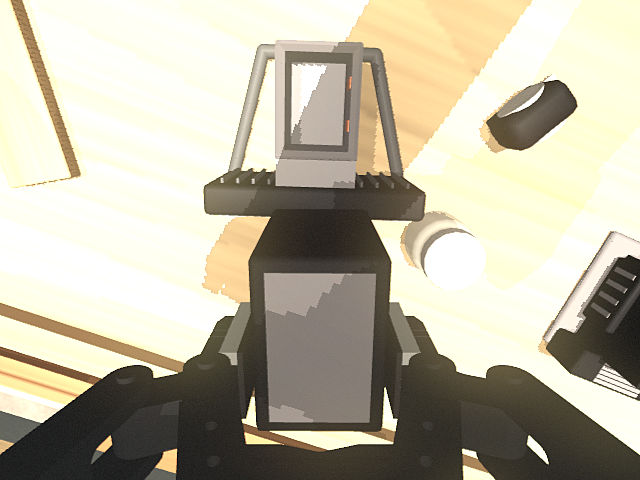

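The lamp bay shows clearly: outer rim about (275–362, 42–159), slot (286–352, 53–150). The pack's label is at (264–378, 272–424). I'll enlarge the bay to get its corners.

```bash
python3 - <<'E'
from h import *
c,T=cam('wrist')
i=c['color'][30:170,255:385];cv2.imwrite('pics/w3c.png',cv2.convertScaleAbs(cv2.resize(i,None,fx=4.2,fy=4.2,interpolation=2),alpha=1.2))
for z in (.285,.291,.295):print(fit(c,T,(345,380),z,40))
E
```

```text
(array([ 611.5, -137.4]), array([62.1, 44.3]), 21.1, (251, 260, 138, 163))
(array([ 608.2, -138.6]), array([59.2, 42.2]), 21.1, (251, 260, 138, 163))
(array([ 606. , -139.5]), array([57.2, 40.8]), 21.1, (251, 260, 138, 163))
```

View pics/w3c.png

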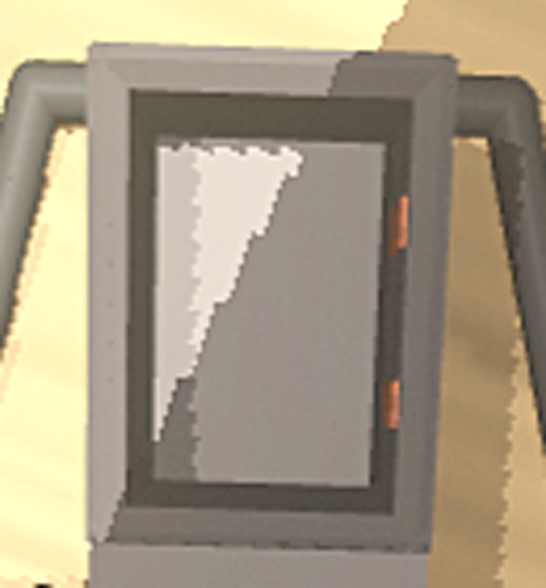

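```bash
cat > f.py <<'E'
from h import *
from scipy.optimize import least_squares
def rect(x,y,yaw,l,w,z,sg):
    r=R.from_euler('z',yaw).as_matrix()[:2,:2];return [np.r_[[x,y]+r@[a*l/2,b*w/2],z] for a,b in sg]
SG=[(-1,-1),(-1,1),(1,1),(1,-1)] # img TL,TR,BR,BL: up=-x, right=+y
def fitp(c,T,groups,x0,fz=False):
    def f(p): return np.concatenate([proj(c,T,q)-np.array(px) for px,l,w,z in groups for q,px in zip(rect(*p[:3],l,w,p[3] if fz else z,SG),px)])
    s=least_squares(f,x0);return s.x,np.round(s.fun.reshape(-1,2),1).tolist()
E
python3 - <<'E'
from f import *
c,T=cam('wrist')
C=lambda L:[(255+a/4.2,30+b/4.2) for a,b in L]
inn=C([(130,92),(413,98),(391,516),(128,506)]);out=C([(90,45),(455,58),(430,552),(88,543)])
y=np.radians(21)
for g in ([(inn,.067,.047,.096),(out,.079,.059,.1)],[(inn,.067,.047,.096)],[(out,.079,.059,.1)]):
    p,r=fitp(c,T,g,[.535,-.168,y]);print('lamp',np.round(p[:2],4),np.degrees(p[2]).round(2),r)
pk=[(250,265),(389,263),(381,431),(257,431)]
p,r=fitp(c,T,[(pk,.064,.044,0)],[.61,-.137,y,.29],True);print('pack',np.round(p,4),np.degrees(p[2]),r)
p,r=fitp(c,T,[(pk,.064,.044,.291)],[.61,-.137,y]);print('pack',np.round(p,4),np.degrees(p[2]),r)
p,r=fitp(c,T,[([(264,274),(378,272),(374,423),(267,423)],.054,.034,0)],[.61,-.137,y,.29],True);print('label',np.round(p,4),np.degrees(p[2]),r)
E
```

```text
lamp [ 0.5332 -0.1686] 19.39 [[-0.3, -0.3], [0.2, 0.5], [0.6, -0.3], [-0.4, 0.2], [-0.0, 0.1], [0.0, -0.2], [-0.5, 0.2], [0.4, -0.1]]
lamp [ 0.5332 -0.1686] 19.38 [[-0.3, -0.3], [0.2, 0.5], [0.6, -0.3], [-0.5, 0.2]]
lamp [ 0.5332 -0.1685] 19.4 [[-0.0, 0.1], [0.0, -0.2], [-0.5, 0.2], [0.5, -0.1]]
pack [ 0.613  -0.1369  0.3689  0.2868] 21.13389541947578 [[-0.3, -1.3], [-0.3, 0.7], [-0.6, 0.3], [1.3, 0.4]]
pack [ 0.6109 -0.1378  0.3689] 21.134336918865696 [[-2.9, -3.6], [2.3, -1.7], [1.3, 3.6], [-0.6, 3.7]]
label [ 0.6079 -0.1384  0.3695  0.2951] 21.16853556834587 [[-0.5, -1.6], [-0.1, 0.2], [-2.4, 0.8], [3.0, 0.9]]
```

Emit:
arm_command:
  series:
    - [0.03,0,0,0.03]
    - [0.06,-0.002,0.02,0.03]
    - [0.083,-0.0024,0.05,0.03]
    - [0.083,-0.0024,0.08,0.03]
    - [0.083,-0.0024,0.097,0.03]

```text
time: 15.35
ee_pos: [0.532, -0.1696, 0.1699]
tcp_rot: [179.9, -0.1, -160.7]
wrist_force: [0.3, 0.1, -3.8]
opening: 0.0432
grasp_force: 52.3
```

Emit:
arm_command:
  series:
    - [0,0,0,0]
    - [0,0,0,0]
    - [0,0,0,0]
    - [0,0,0,0]
    - [0,0,0,0]

```text
time: 15.85
ee_pos: [0.5338, -0.1695, 0.1727]
tcp_rot: [-180.0, 0.1, -160.7]
wrist_force: [0.0, 0.2, -4.1]
opening: 0.0432
grasp_force: 52.3
```

```bash
python3 - <<'E'
from h import *
o=bot.get_obs();print(o['time'],o['ee_pos'],o['tcp_rot'],o['wrist_force'],o['opening'])
t=np.array([.5336,-.1685]);d=t-o['ee_pos'][:2];M=rot(o['tcp_rot']);print('dxy tool',M[:2,0]@d,M[:2,1]@d)
for n in ('top','scene'):
    c,T=cam(n);cv2.imwrite(f'pics/{n}4.png',cv2.resize(c['color'][130:330,170:490] if n=='scene' else c['color'][180:330,280:480],None,fx=2.4,fy=2.4))
E
```

```text
15.85 [ 0.53381648 -0.169511    0.17270757] [-1.79958500e+02  5.48655660e-02 -1.60673573e+02] [ 0.0273762   0.16022418 -4.07589569] 0.043226005063391526
dxy tool -0.00013030973281007006 0.0010256696635351924
```

Emit:
arm_command:
  series:
    - [0,0.001,0.006,0]
    - [0,0.001,0.012,0]
    - [0,0.001,0.018,0]
    - [0,0.001,0.022,0]
    - [0,0.001,0.025,0]

```text
time: 16.45
ee_pos: [0.5329, -0.1684, 0.1462]
tcp_rot: [180.0, -0.0, -160.7]
wrist_force: [0.3, -0.6, -4.1]
opening: 0.0431
grasp_force: 52.4
```

Emit:
arm_command:
  series:
    - [0,0,0.002,0]
    - [0,0,0.004,0]
    - [0,0,0.006,0]
    - [0,0,0.008,0]
    - [0,0,0.008,0]

```text
time: 16.95
ee_pos: [0.533, -0.1685, 0.1386]
tcp_rot: [180.0, -0.0, -160.7]
wrist_force: [-0.4, 0.6, -4.3]
opening: 0.0431
grasp_force: 52.4
```

Emit:
arm_command:
  series:
    - [0,0,0.003,0]
    - [0,0,0.006,0]
    - [0,0,0.009,0]
    - [0,0,0.012,0]
    - [0,0,0.012,0]

```text
time: 17.45
ee_pos: [0.5328, -0.1684, 0.1263]
tcp_rot: [180.0, -0.0, -160.7]
wrist_force: [-0.2, -0.2, -4.3]
opening: 0.0431
grasp_force: 52.4
```

Emit:
arm_command:
  series:
    - [0,0,0.002,0]
    - [0,0,0.004,0]
    - [0,0,0.006,0]
    - [0,0,0.008,0]
    - [0,0,0.01,0]

```text
time: 17.95
ee_pos: [0.5331, -0.1685, 0.1167]
tcp_rot: [180.0, 0.0, -160.7]
wrist_force: [0.1, -0.1, -4.0]
opening: 0.0433
grasp_force: 52.4
```

Emit:
arm_command:
  series:
    - [0,0,0.001,0]
    - [0,0,0.002,0]
    - [0,0,0.003,0]
    - [0,0,0.004,0]
    - [0,0,0.004,0]

```text
time: 18.45
ee_pos: [0.533, -0.1685, 0.1128]
tcp_rot: [180.0, -0.0, -160.7]
wrist_force: [0.5, 0.2, -4.5]
opening: 0.0429
grasp_force: 52.4
```

Emit:
arm_command:
  series:
    - [0,0,0.001,0]
    - [0,0,0.002,0]
    - [0,0,0.003,0]
    - [0,0,0.004,0]
    - [0,0,0.004,0]

```text
time: 18.95
ee_pos: [0.533, -0.1685, 0.1087]
tcp_rot: [180.0, -0.0, -160.7]
wrist_force: [-0.5, -0.3, -3.5]
opening: 0.0429
grasp_force: 52.4
```

Emit:
arm_command:
  series:
    - [0,0,0.001,0]
    - [0,0,0.002,0]
    - [0,0,0.003,0]
    - [0,0,0.003,0]
    - [0,0,0.003,0]

```text
time: 19.45
ee_pos: [0.5332, -0.1685, 0.1066]
tcp_rot: [-180.0, 0.0, -160.7]
wrist_force: [-2.0, 1.7, 3.9]
opening: 0.0429
grasp_force: 53.5
```

The pack is on the sprung plate, so I'll let go and rise.

Emit:
arm_command:
  series:
    - [0,0,0,0]
    - [0,0,0,0]
    - [0,0,0,0]
    - [0,0,0,0]
    - [0,0,0,0]
  hand: 0.0854

```text
time: 19.95
ee_pos: [0.5331, -0.1685, 0.1058]
tcp_rot: [180.0, -0.0, -160.7]
wrist_force: [-0.1, 0.1, -0.5]
opening: 0.0854
grasp_force: 0.0
```

Emit:
arm_command:
  series:
    - [0,0,0,0]
    - [0,0,-0.03,0]
    - [-0.01,0,-0.07,0]
    - [-0.03,0,-0.11,0]
    - [-0.04,0,-0.15,0]

```text
time: 20.45
ee_pos: [0.5714, -0.1549, 0.2573]
tcp_rot: [-180.0, 0.0, -160.7]
wrist_force: [0.8, 0.4, 1.1]
opening: 0.0851
grasp_force: 0.0
```

Emit:
arm_command:
  series:
    - [0,0,0,0]
    - [0,0,0,0]
    - [0,0,0,0]
    - [0,0,0,0]
    - [0,0,0,0]
  hand: 0

```text
time: 20.95
ee_pos: [0.5703, -0.1553, 0.2549]
tcp_rot: [179.9, -0.1, -160.7]
wrist_force: [-0.0, 0.3, 0.2]
opening: 0.0122
grasp_force: 0.0
```

```bash
python3 - <<'E'
from h import *
o=bot.get_obs();print(o['time'],o['ee_pos'],o['tcp_rot'],o['wrist_force'],o['opening'])
c,T=cam('wrist');cv2.imwrite('pics/w5.png',cv2.convertScaleAbs(c['color'],alpha=1.5))
s=proj(c,T,[.5332,-.1686,.126]);print(s)
for tol in (15,40): print(fit(c,T,s,.126,tol))
t=np.array([.5332,-.1686]);d=t-o['ee_pos'][:2];M=rot(o['tcp_rot']);print('dxy tool',M[:2,0]@d,M[:2,1]@d)
E
```

```text
20.95 [ 0.57025861 -0.15529853  0.25489882] [ 1.79947085e+02 -8.02794853e-02 -1.60694214e+02] [-0.03436201  0.25092047  0.16045372] 0.012166689657321338
[319.99220218 173.14159423]
(array([ 532.9, -169.6]), array([53.7, 34.8]), 19.3, (291, 129, 56, 85))
(array([ 531.7, -171.4]), array([58.5, 38.4]), 19.3, (286, 122, 62, 93))
dxy tool 0.03937227567564309 -0.0003016109151738819
```

View pics/w5.png

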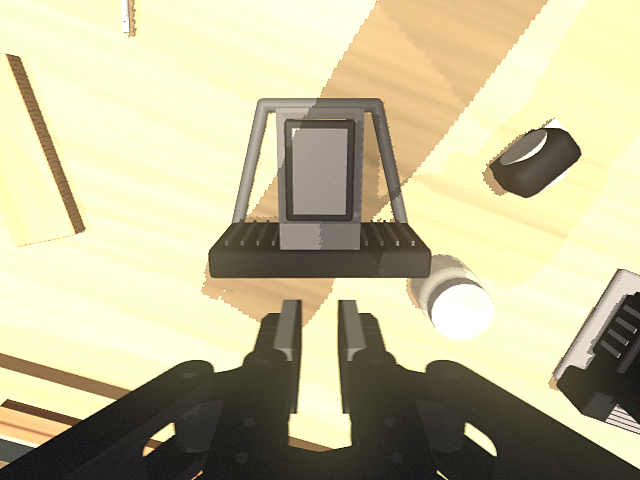

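The pack stands upright in the lamp bay, with its label centred at (320,172) and yaw 19.3°. Now I'll push it home with shut fingers.

Emit:
arm_command:
  series:
    - [0.03,0,0.02,0]
    - [0.0395,-0.0005,0.06,0]
    - [0.0395,-0.0005,0.1,0]
    - [0.0395,-0.0005,0.115,0]
    - [0.0395,-0.0005,0.122,0]

```text
time: 21.5
ee_pos: [0.5329, -0.1686, 0.1325]
tcp_rot: [179.9, -0.1, -160.7]
wrist_force: [0.2, 0.1, -0.0]
opening: -0.0001
grasp_force: 0.0
```

Emit:
arm_command:
  series:
    - [0,0,0.002,0]
    - [0,0,0.004,0]
    - [0,0,0.006,0]
    - [0,0,0.008,0]
    - [0,0,0.01,0]

```text
time: 22.0
ee_pos: [0.5345, -0.169, 0.1252]
tcp_rot: [-179.9, 0.1, -160.7]
wrist_force: [0.5, 0.4, 4.2]
opening: -0.0001
grasp_force: 2.7
```

Emit:
arm_command:
  series:
    - [0,0,0.002,0]
    - [0,0,0.004,0]
    - [0,0,0.006,0]
    - [0,0,0.008,0]
    - [0,0,0.01,0]

```text
time: 22.5
ee_pos: [0.5346, -0.169, 0.1154]
tcp_rot: [-179.9, 0.1, -160.7]
wrist_force: [0.6, -0.5, 6.5]
opening: -0.0002
grasp_force: 3.4
```

Emit:
arm_command:
  series:
    - [0,0,0.002,0]
    - [0,0,0.004,0]
    - [0,0,0.006,0]
    - [0,0,0.008,0]
    - [0,0,0.01,0]

```text
time: 23.0
ee_pos: [0.5346, -0.169, 0.1055]
tcp_rot: [-179.9, 0.1, -160.7]
wrist_force: [0.3, 0.3, 7.1]
opening: -0.0001
grasp_force: 3.6
```

Emit:
arm_command:
  series:
    - [0,0,0.002,0]
    - [0,0,0.004,0]
    - [0,0,0.006,0]
    - [0,0,0.007,0]
    - [0,0,0.008,0]

```text
time: 23.5
ee_pos: [0.5346, -0.169, 0.0975]
tcp_rot: [-179.9, 0.1, -160.7]
wrist_force: [-0.3, 0.9, 6.7]
opening: -0.0001
grasp_force: 3.7
```

Emit:
arm_command:
  series:
    - [0,0,0.0005,0]
    - [0,0,0.001,0]
    - [0,0,0.001,0]
    - [0,0,0.001,0]
    - [0,0,0.001,0]

```text
time: 24.0
ee_pos: [0.5346, -0.169, 0.0965]
tcp_rot: [-179.9, 0.1, -160.7]
wrist_force: [-0.2, 0.3, 7.1]
opening: -0.0001
grasp_force: 3.6
```

Emit:
arm_command:
  series:
    - [0,0,0.0005,0]
    - [0,0,0.001,0]
    - [0,0,0.001,0]
    - [0,0,0.001,0]
    - [0,0,0.001,0]

```text
time: 24.5
ee_pos: [0.5347, -0.169, 0.0956]
tcp_rot: [-179.9, 0.1, -160.7]
wrist_force: [-0.5, 0.2, 7.6]
opening: -0.0001
grasp_force: 3.6
```

Emit:
arm_command:
  series:
    - [0,0,0.0005,0]
    - [0,0,0.001,0]
    - [0,0,0.001,0]
    - [0,0,0.001,0]
    - [0,0,0.001,0]

```text
time: 25.0
ee_pos: [0.5347, -0.169, 0.0946]
tcp_rot: [-179.9, 0.1, -160.7]
wrist_force: [0.8, -0.2, 6.9]
opening: 0.0001
grasp_force: 3.7
```

Emit:
arm_command:
  series:
    - [0,0,0.0005,0]
    - [0,0,0.001,0]
    - [0,0,0.001,0]
    - [0,0,0.001,0]
    - [0,0,0.001,0]

```text
time: 25.5
ee_pos: [0.5347, -0.169, 0.0936]
tcp_rot: [-179.9, 0.1, -160.7]
wrist_force: [-0.4, 0.0, 7.6]
opening: 0.0001
grasp_force: 3.8
```

Emit:
arm_command:
  series:
    - [0,0,0.0005,0]
    - [0,0,0.001,0]
    - [0,0,0.001,0]
    - [0,0,0.001,0]
    - [0,0,0.001,0]

```text
time: 26.0
ee_pos: [0.5347, -0.169, 0.0928]
tcp_rot: [-179.9, 0.2, -160.7]
wrist_force: [-0.0, 0.8, 8.5]
opening: -0.0001
grasp_force: 4.5
```

Emit:
arm_command:
  series:
    - [0,0,0.0005,0]
    - [0,0,0.001,0]
    - [0,0,0.001,0]
    - [0,0,0.001,0]
    - [0,0,0.001,0]

```text
time: 26.5
ee_pos: [0.5349, -0.1691, 0.0928]
tcp_rot: [-179.9, 0.2, -160.7]
wrist_force: [-2.3, -0.0, 15.1]
opening: -0.0001
grasp_force: 7.5
```

Emit:
arm_command:
  series:
    - [0,0,0.0003,0]
    - [0,0,0.0003,0]
    - [0,0,-0.02,0]
    - [0,0,-0.06,0]
    - [0,0,-0.1,0]

```text
time: 27.0
ee_pos: [0.5333, -0.1687, 0.1909]
tcp_rot: [180.0, -0.0, -160.7]
wrist_force: [0.8, 0.1, 0.9]
opening: -0.0001
grasp_force: 0.0
```

Emit:
arm_command:
  series:
    - [-0.02,0,-0.03,0]
    - [-0.04,0,-0.062,0]
    - [-0.04,0,-0.062,0]
    - [-0.04,0,-0.062,0]
    - [-0.04,0,-0.062,0]

```text
time: 27.5
ee_pos: [0.571, -0.1556, 0.2508]
tcp_rot: [180.0, -0.1, -160.7]
wrist_force: [0.4, -0.3, -1.0]
opening: -0.0002
grasp_force: 0.0
```

```bash
python3 - <<'E'
from h import *
o=bot.get_obs();print(o['time'],o['ee_pos'],o['tcp_rot'],o['wrist_force'],o['opening'])
c,T=cam('wrist');cv2.imwrite('pics/w6.png',cv2.convertScaleAbs(c['color'][60:300,180:460],alpha=1.5))
for z in (.103,.126):
  s=proj(c,T,[.533,-.169,z]);print(s,fit(c,T,s,z,15))
E
```

```text
27.5 [ 0.57098578 -0.15559973  0.25084773] [ 1.79951978e+02 -7.87347612e-02 -1.60681971e+02] [ 0.36614423 -0.31600734 -0.99526458] -0.0002127769498191487
[320.26726775 168.36468344] (array([ 532.2, -169.5]), array([53. , 33.7]), 19.3, (295, 127, 51, 79))
[320.37612765 172.4933824 ] (array([ 529.9, -170.4]), array([48.7, 31.1]), 19.3, (295, 127, 51, 79))
```

View pics/w6.png

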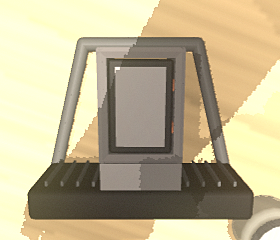

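The label is 53 × 33.7 mm when fitted at z≈0.103, so the pack top is level with the rim and the catch is holding it. It is centred in the bay, and the arm is clear.

```bash
python3 -c "
from workcell import bot
print(bot.job_done())"
```

```text
the job is handed in; nothing more can be done
None
```

The pack is out of the charger and caught fully home in the lamp's bay, its top about level with the rim; the arm is clear and the job is handed in at about 27.6 s of robot time, with no verdict shown.

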